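# Unclip the stopper of the squat vacuum jug

### The arm

A 6-joint arm with a two-finger parallel gripper is mounted at the origin on the work surface. World frame = base frame: x ahead of the robot, y to its left, z up, the work surface at z = 0. Lengths are in m, angles in rad, forces in N, time in s.
With the tool pointing down it reaches from about 0.35 to 0.85 m from the base axis. Payload 8.1 kg.
Tool frame: the origin (TCP) lies at the very end of the fingers, on their centre line; the grasp point (between the pads) lies robot.grip_point_offset behind it (robot.grip_point_offset is the distance from the TCP to the grasp point, in m); z points along the fingers, y is the line along which they close (so a half turn about z gives the same grasp; the last joint's range is limited). The gripper opens to 93 mm and grips with 3 to 60 N. Pads are 15 mm wide; open, the fingers measure 128 mm over their backs; the gripper's body (75 mm by 188 mm) begins 65 mm behind the grasp point.
Start: joints at [1.075, 0.13, 1.488, -0, 1.523, -0.085], TCP at [0.24, 0.55, 0.219] pointing down, gripper open.
Joint ranges: [-2.96, 2.96], [-0.89, 2.26], [0.02, 2.5], [-1.34, 4.48], [0, 2.73], [-2.66, 2.66]. Speed limits (rad/s): [2.39, 2.39, 2.79, 3.14, 3.14, 3.14].

### API

Orientations are given as a rotation vector (axis times angle).
In Python, from plant import robot, eyes gives the robot as it stands. The module is installed in compiled form; this text tells all that it offers.
- The arm moves only by the tool apply_moves, never from a script. Its argument "steps" is one flat list of numbers, 7 for each row, row after row: the shift along the tool's x, y, z in units of 30 mm (1.0 is 30 mm), then the turn, a rotation vector about the tool's x, y, z in units of 6 degrees (1.0 is 6 degrees), then the opening in per cent of the stroke, from 0 (shut) to 100 (fully open). In form: [dx, dy, dz, ax, ay, az, fingers, dx, dy, dz, ax, ay, az, fingers, ...]. A call has 1 to 12 rows; each row shifts and turns the commanded pose from where the row before left it, along the tool's axes as they then stand; what a row does not reach is not made up. A row lasts 1/12 s, in which the tool goes at most 41.7 mm and 7.16 degrees, less where a joint would pass 70% of its speed; a pose out of reach is approached as far as the arm can. A call is refused whole if a number of a shift passes 1 or a number of a turn 1, either way. A call with a gripper value outside its range is refused whole. The fingers move at their own pace and stop on an object; "grip_force" is the grip in N (left out, the last holds). Time passes only in rows, so rows that do not move let the fingers close. It gives the time, the measured TCP pose, the force, the opening and the grip force at its end, in the units of the state.
- robot.read_state(): the state, without advancing time (a new reading comes with each control period).
- eyes.read_camera(name): name is "side" or "top"; returns the picture (384x512x3 uint8, red, green, blue); there is no depth.
- eyes.calibration(name): a dict with "K" (3x3 intrinsics, pixels), "k1" (the pictures are not rectified: a ray, as slopes to the right and down, at radius r is drawn at 1 + k1 r^2 times it, then the intrinsics apply), "R" (3x3) and "t" (3): a world point X has camera coordinates R X + t. Camera axes: x right, y down, z forward; pixel columns grow to the right and rows downward; lengths in m; the calibration is good to about 2 mm. A picture is of the moment at which its call begins. calibration takes no time and is no camera call.
- robot.close_job(): hands the job in; it is judged then, once.
Trained networks look in the newest picture that a camera, given by its name, has taken for a name from the list of things; names that differ only in an ending like _2 or _b are one class to them, and where a whole thing is asked for, a point or a joint stands for the part that bears it (a point fixed in the world has none). Each returns a list of dicts, best first, with "conf" (0 to 1); they miss things now and then, are a little off and sometimes report something else, mostly with a low value. They report only what shows in the picture. A call takes as long as a camera call. They do not tell look-alikes from the thing itself.
- eyes.search_frame(camera, thing): "rect" ([left, top, width, height] in pixels, round what is visible of it).
- eyes.place_of(camera, thing): "xy" ([column, row] in pixels: a listed point, or the origin of a listed thing).
The state is a dict: "t": time; "q": joint angles; "dq": joint speeds; "joint_torque": joint torques, N m; "tool_pos": TCP position; "orientation": TCP orientation; "force": force on the tool from outside, world axes, zero at the start; "wrist_torque": the same for the moment, N m; "opening": finger opening in m; "gripper_force": force on a finger pad.
Only numpy, scipy, OpenCV 4.12 (cv2) and the standard library are available. Lean on these libraries where they do the work, as an engineer would, in place of code of your own. Each camera call takes 0.05 s, during which the arm holds its last target. There are 200 camera calls.

### The job

The squat vacuum jug on the reading-room tea table has to be opened for refilling. Squeeze the release button on the side of its stopper, keep it held in while you pull the stopper straight up out of the neck, then set the stopper down gently, standing upright, in the middle of the empty saucer and let go.

Things in the scene. Friction and masses are not known exactly. Their poses are not given: they have to be found in the camera images.
- stopper_grip (a point): Centre of the squat jug's black stopper grip: block 30 (x) by 28 (y) mm, 44 high (top 21 above this point). z up; x points to the side with the grey button. A round flange 60 wide has its top 23 mm below this point; the foot of the stem (38 wide, inside the neck) is 63 mm below. 110 g. Fingers closing along x (one on the button, one on the opposite face) press it; along y they do not.
- release (a joint): Travel of the button, a pad 22 mm wide, 26 high, level with the grip's centre, its face 26 mm from the axis: 0 out (latched), 0.009 m fully in. Spring: 4 N at first, 7 N fully in; springs back when let go. A tooth under the rim holds the stopper unless it is in by 0.008 or more. 34 mm of lift brings the stem clear of the neck.
- jug: Squat steel vacuum jug, 130 mm wide, 150 high to its black rim, fixed; origin at the centre of its underside, z up, its black C handle on the +x side (out to 106 mm from the axis), lower than the rim. The stopper is in the middle of its top, turned independently. The taller, slimmer jug with a like stopper is not meant.
- saucer_in (a point): Centre of the upper face of the floor of the empty white saucer: 150 mm wide, 14 mm high, loose, 250 g, z up. The saucer with a glass cup on it and the larger plate of baked apples are not meant.
Mind the look-alikes: they are no part of the job. Of the things that look like the part that bears stopper_grip, the smallest one is meant.

How it is judged:
By the outcome, as a careful person would: the job done as asked, in the order asked, and still so for the second after the job is handed in, with the robot touching nothing.
It also fails if it takes over 43 s, if anything falls off the work surface, if the arm or the gripper's body presses on something with over 40 N, if the wrist force passes 120 N, or if a joint passes its speed limit or range.

## Working session

There is one attempt and no reset: what is moved stays moved. The work goes in short steps, Python scripts to look and compute and a tool call to move; the robot and the scene stay as the last step left them, time stands still between calls to the robot, and variables do not carry over. Pictures are saved under pics/ and viewed, at most 10 in all, crops included, and the job is handed in when it is done.

Besides the shell and the picture viewer there is one more tool, called after ">>>" as name(argument=value, ...) on one line, values as JSON. apply_moves: Moves the arm, as the interface text tells. Its arguments: {"type":"object","properties":{"steps":{"type":"array"},"grip_force":{"type":"number"}},"required":["steps"]}

```bash
mkdir -p pics; cat > h.py <<'E'
import numpy as np, cv2
from plant import robot, eyes
def cal(n):
    c=eyes.calibration(n); return [np.array(c[k],float) for k in("K","R","t")]+[c["k1"]]
def proj(n,X):
    K,R,t,k1=cal(n); p=R@np.asarray(X,float)+t; s=p[:2]/p[2]; s=s*(1+k1*s@s); return K[:2,:2]@s+K[:2,2]
def ray(n,uv):
    K,R,t,k1=cal(n); d=np.linalg.inv(K)@[uv[0],uv[1],1]; s=d[:2]; u=s.copy()
    for _ in range(20): u=s/(1+k1*u@u)
    return -R.T@t, R.T@np.array([u[0],u[1],1])
def onz(n,uv,z):
    o,d=ray(n,uv); return o+d*(z-o[2])/d[2]
def tri(a,b):
    o1,d1=ray("top",a);o2,d2=ray("side",b)
    s=np.linalg.lstsq(np.c_[d1,-d2],o2-o1,rcond=None)[0]
    p,q=o1+s[0]*d1,o2+s[1]*d2; return (p+q)/2,np.linalg.norm(p-q)
E
python3 - <<'E'
from h import *
print(robot.grip_point_offset, robot.read_state())
for n in("top","side"):
    im=eyes.read_camera(n); cv2.imwrite(f"pics/{n}0.png",cv2.resize(im[:,:,::-1],(800,600)))
    o,d=ray(n,(256,192)); print(n,o,d)
    for th in("stopper_grip","jug","saucer_in","release"):
        for f in (eyes.place_of,eyes.search_frame):
            print(n,th,[(np.round(r.get("xy",r.get("rect")),1).tolist(),round(r["conf"],2)) for r in f(n,th)])
E
```

```text
0.0188 {'t': 0.0, 'q': array([ 1.07462259e+00,  1.31136705e-01,  1.48927072e+00, -2.83630069e-05,
        1.52304160e+00, -8.54054610e-02]), 'dq': array([-0.00089648, -0.00087913, -0.00036842, -0.00061867, -0.00103833,
        0.00074109]), 'joint_torque': array([-6.96524094e-04, -5.59853983e+01, -4.91751766e+01,  7.67730642e-02,
        3.54604411e-02, -2.06770815e-04]), 'tool_pos': array([0.23930223, 0.54957761, 0.21760679]), 'orientation': array([-6.40601192e-01, -3.07506964e+00,  2.80586806e-03]), 'force': array([-0.53644928,  0.51070825,  0.16946866]), 'wrist_torque': array([-0.02815129,  0.03084169, -0.0024955 ]), 'gripper_force': 0.0, 'opening': 0.09297084739954921}
top [0.37172001 0.00265327 0.96366678] [ 0.13873879  0.01607146 -0.99030042]
top stopper_grip [([157.6, 263.5], 0.85), ([197.9, 134.4], 0.61)]
top stopper_grip [([175.8, 184.0, 19.9, 22.1], 0.96), ([186.0, 123.3, 30.8, 28.7], 0.93), ([145.6, 246.6, 31.9, 29.9], 0.83)]
top jug []
top jug [([162.0, 156.4, 57.9, 68.1], 0.79)]
top saucer_in [([336.0, 170.4], 0.95)]
top saucer_in [([307.5, 145.7, 56.6, 49.3], 0.98)]Traceback (most recent call last):
  File "<stdin>", line 8, in <module>
ValueError: it knows: jug, saucer_in, stopper_grip
```

View pics/top0.png

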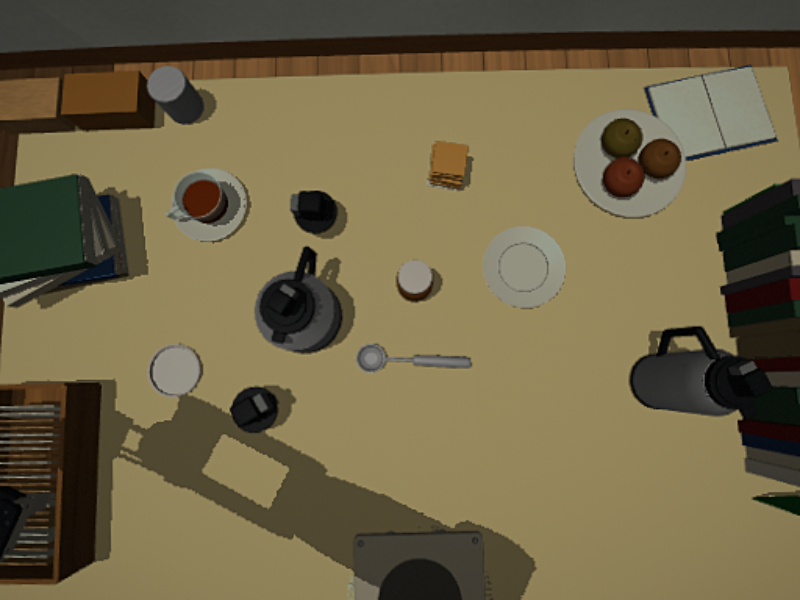

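The top view shows the squat jug at about (300,310) of the 800x600 picture, with its stopper at (288,300). Loose look-alike stoppers stand at (313,210) and (255,408). The empty saucer is at (524,267), and the tall jug is on the right.

```bash
python3 - <<'E'
from h import *
n="side"
im=eyes.read_camera(n); cv2.imwrite(f"pics/{n}0.png",cv2.resize(im[:,:,::-1],(800,600)))
t=eyes.read_camera("top"); c=np.hstack([cv2.resize(t[150:230,155:225,::-1],(525,600),interpolation=2)]);cv2.imwrite("pics/topc.png",c)
o,d=ray(n,(256,192)); print(n,o,d)
for th in("stopper_grip","jug","saucer_in"):
    for f in (eyes.place_of,eyes.search_frame):
        print(n,th,[(np.round(r.get("xy",r.get("rect")),1).tolist(),round(r["conf"],2)) for r in f(n,th)])
print("saucer",onz("top",(336,170.4),.006)); print("stopper top",onz("top",(184,191),.215))
E
```

```text
side [0.38477288 0.59021252 0.64520797] [ 0.10935164 -0.72992887 -0.6747537 ]
side stopper_grip [([315.9, 312.4], 0.97), ([237.2, 230.2], 0.72), ([152.6, 237.0], 0.58)]
side stopper_grip [([220.7, 215.8, 32.0, 39.1], 0.78), ([291.7, 289.0, 41.1, 53.0], 0.76), ([133.0, 226.6, 44.4, 47.1], 0.66)]
side jug [([234.4, 285.9], 0.94)]
side jug [([187.1, 226.6, 83.2, 88.7], 0.72)]
side saucer_in [([235.0, 165.3], 0.83)]
side saucer_in [([210.0, 150.3, 53.4, 31.3], 0.9)]
saucer [ 0.56075528 -0.20785942  0.006     ]
stopper top [0.48323813 0.17181056 0.215     ]
```

View pics/side0.png

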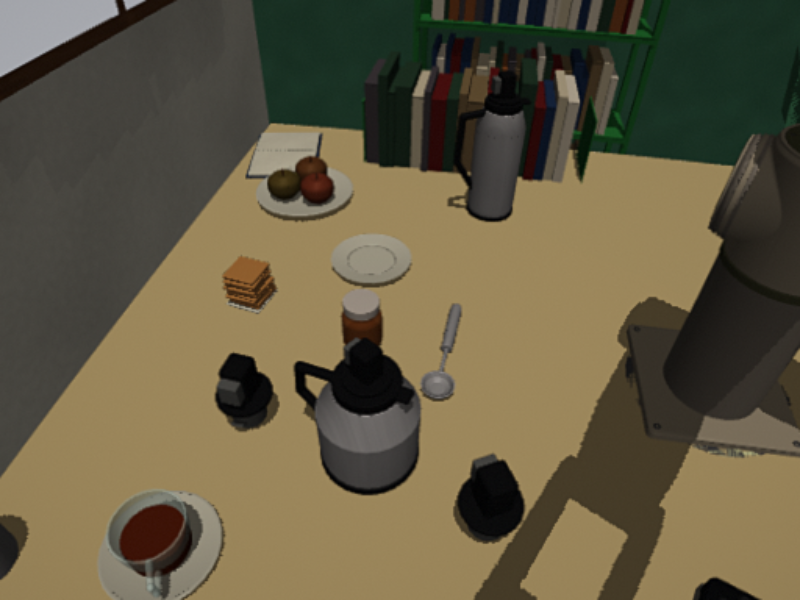

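View pics/topc.png

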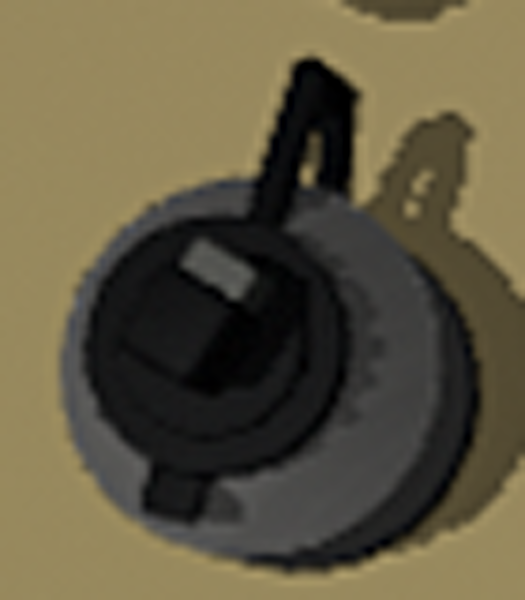

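The side view shows the squat jug at (368,420) with its stopper at (365,355), the button facing left and towards the camera, and the saucer at (371,260). Next I'll overlay a wireframe model of the stopper to pin down its pose.

```bash
cat >> h.py <<'E'
def wire(n,im,P,yaw,x0,y0,s):
    c,si=np.cos(yaw),np.sin(yaw); W=lambda p:np.array(P)+[c*p[0]-si*p[1],si*p[0]+c*p[1],p[2]]
    img=cv2.resize(im[y0:y0+int(600/s),x0:x0+int(400/s),::-1],None,fx=s,fy=s,interpolation=2)
    def L(pts,col): cv2.polylines(img,[np.int32([(proj(n,W(p))-[x0,y0]+.5)*s for p in pts])],True,col,1)
    for z in(.021,-.023): L([(.015,.014,z),(.015,-.014,z),(-.015,-.014,z),(-.015,.014,z)],(0,255,0))
    L([(.026,.011,.013),(.026,-.011,.013),(.026,-.011,-.013),(.026,.011,-.013)],(0,0,255))
    a=np.linspace(0,6.28,40); L([(.03*np.cos(i),.03*np.sin(i),-.023) for i in a],(255,0,255))
    return img
E
python3 - <<'E'
from h import *
j=onz("side",(234.4,285.9),0); print("jug origin",j)
g=onz("top",(179.2,192.5),.200); print("grip top",g)
b=onz("top",(155+217/7.5-.5,150+268/7.5-.5),.185); print("button",b)
print("centre from side @.179",onz("side",(237.2,230.2),.179))
print("saucer tri",tri((336,170.4),(235,165.3)),onz("side",(235,165.3),.006))
yaw=np.arctan2(*(b-g)[1::-1]);print(yaw)
G=g.copy();G[2]=.179
t=eyes.read_camera("top");s=eyes.read_camera("side")
cv2.imwrite("pics/w1.png",np.hstack([wire("top",t,G,yaw,160,160,8),wire("side",s,G,yaw,215,200,8)]))
E
```

```text
jug origin [0.48708303 0.18780937 0.        ]
grip top [0.48240285 0.18591679 0.2       ]
button [0.5010002  0.17993525 0.185     ]
centre from side @.179 [0.47674695 0.18900088 0.179     ]
saucer tri (array([ 0.56481277, -0.20854299,  0.00221234]), np.float64(0.006518599439614792)) [ 0.5670924  -0.20427017  0.006     ]
-0.31118455175767434
```

View pics/w1.png

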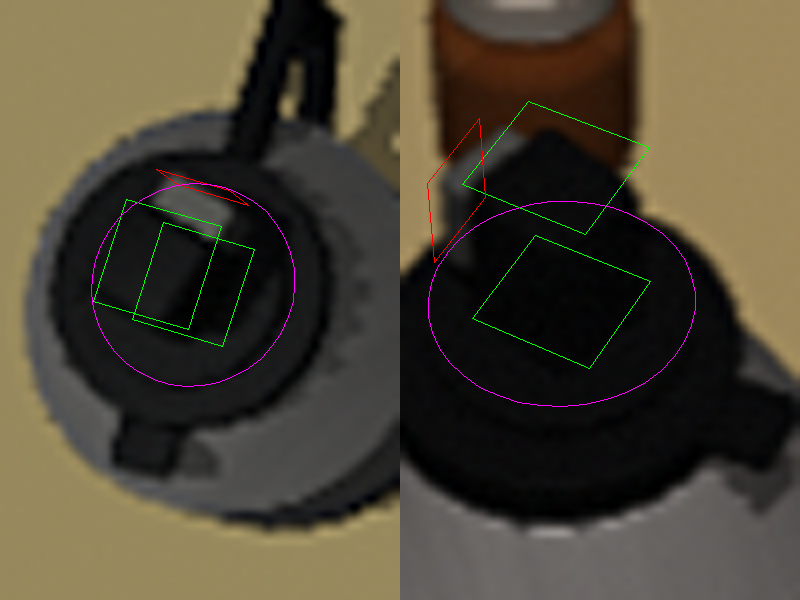

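The wireframe sits about 3 px too high in the side view and its yaw is slightly off. I need a brightened crop to refine the fit.

```bash
python3 - <<'E'
from h import *
o=[]
for n,x0,y0 in(("top",166,172),("side",217,208)):
    im=np.mean([eyes.read_camera(n).astype(float) for _ in range(4)],0)
    c=im[y0:y0+40,x0:x0+40]; c=np.clip((c/110)**.5*255,0,255).astype(np.uint8)
    c=cv2.resize(c[:,:,::-1],(400,400),interpolation=cv2.INTER_CUBIC)
    for k in range(0,400,50): cv2.putText(c,str(k//10),(k,8),0,.3,(0,255,255)); cv2.putText(c,str(k//10),(0,k+4),0,.3,(0,255,255))
    o.append(c)
cv2.imwrite("pics/b.png",np.hstack(o))
E
```

```text
(no output)
```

View pics/b.png

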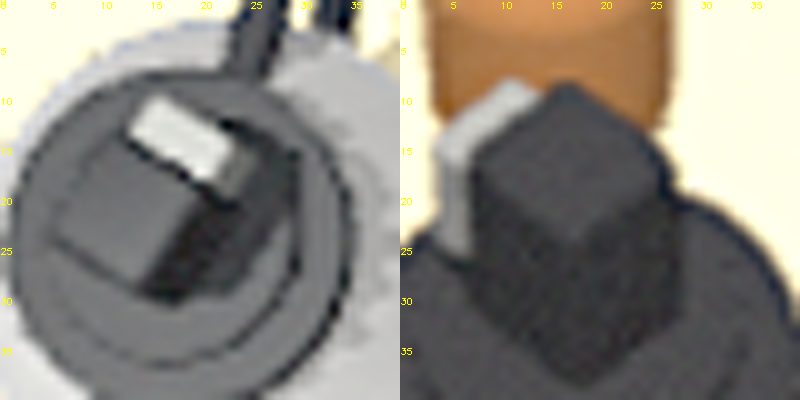

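The brightened crops show the faces clearly. In top-crop pixels, the block's top-face corners are at (12,13.5), (20,19.5), (13.7,29) and (5.5,23.5). In side-crop pixels they are at (7.5,16), (16.8,8), (26.8,16.5) and (17.2,24.3). I'll fit the pose to these.

```bash
python3 - <<'E'
from h import *
from scipy.optimize import least_squares
M=[(.015,.014,.021),(.015,-.014,.021),(-.015,-.014,.021),(-.015,.014,.021),(.026,.011,.013),(.026,-.011,.013)]
T=[(120,135),(200,195),(137,290),(55,235),(155,95),(237,145)]
S=[(75,160),(168,80),(268,165),(172,243),(40,140),(115,80)]
obs=[("top",np.array(p)/10-.5+[166,172],m) for p,m in zip(T,M)]+[("side",np.array(p)/10-.5+[217,208],m) for p,m in zip(S,M)]
obs.append(("side",np.array((185,388))/10-.5+[217,208],(-.015,.014,-.023)))
def res(v,full=obs):
    c,s=np.cos(v[3]),np.sin(v[3])
    return np.concatenate([proj(n,v[:3]+[c*m[0]-s*m[1],s*m[0]+c*m[1],m[2]])-p for n,p,m in full])
for sel in(obs,obs[:6],obs[6:]):
    r=least_squares(res,[.48,.186,.18,-.4],kwargs=dict(full=sel)); print(r.x.round(4),np.degrees(r.x[3]),np.abs(r.fun).max(),r.fun.round(1))
# saucer: ellipse fit of the bright disc in both views, at z of its rim (.014)
for n,b in(("top",(300,135,75,65)),("side",(200,140,75,50))):
    im=eyes.read_camera(n); x,y,w,h=b; c=im[y:y+h,x:x+w]
    hsv=cv2.cvtColor(c,cv2.COLOR_RGB2HSV); m=((hsv[:,:,1]<75)&(hsv[:,:,2]>90)).astype(np.uint8)
    cs=max(cv2.findContours(m,0,1)[0],key=cv2.contourArea); e=cv2.fitEllipse(cs)
    p=np.array([onz(n,q[0]+[x,y],.014) for q in cs]); (cx,cy),rr=cv2.minEnclosingCircle(p[:,:2].astype(np.float32))
    print(n,e[0][0]+x,e[0][1]+y,e[1],"world circle",cx,cy,rr,onz(n,(e[0][0]+x,e[0][1]+y),.014))
E
```

```text
[ 0.4823  0.1889  0.1752 -0.5948] -34.07919296306802 2.513640369038029 [-0.6 -1.1  1.7 -0.4  0.4  1.3 -1.6  0.1  0.6  0.2  0.4  0.3 -2.2 -0.6
  0.3 -1.1  2.5 -0.8  0.3  0.3 -1.4  0.3  0.2 -0.2 -0.2  2.4]
[ 0.4951  0.2089  0.0915 -0.5862] -33.58472511550544 0.9456752176542977 [-0.4 -0.5  0.9 -0.6  0.5  0.1 -0.6 -0.4  0.3  0.9 -0.7  0.5]
[ 0.4953  0.1372  0.1166 -0.5937] -34.015282333100416 1.0337907024733681 [-1.  -0.4  0.1  0.1  0.9 -0.6  0.1 -0.5 -0.   0.7  0.6  0.9 -0.6 -0.2]
top 335.05015563964844 170.45045471191406 (51.282493591308594, 53.03622055053711) world circle 0.56025230884552 -0.2029426395893097 0.07523991167545319 [ 0.55910638 -0.20344349  0.014     ]
side 237.15317153930664 165.05690002441406 (30.759822845458984, 51.0931396484375) world circle 0.5590170621871948 -0.2006203681230545 0.07503806054592133 [ 0.55894546 -0.19653188  0.014     ]
```

```bash
cat >> h.py <<'E'
from scipy.spatial.transform import Rotation as Ro
def plan(P,yaw=None,fy=None):
    "shift in tool units (current axes) and turn to have tool y along world angle yaw, pointing down"
    s=robot.read_state(); R=Ro.from_rotvec(s["orientation"])
    out=dict(t=round(s["t"],2),pos=s["tool_pos"].round(4),shift=(R.inv().apply(np.array(P)-s["tool_pos"])/.03).round(2),force=s["force"].round(1),op=round(s["opening"],4),gf=round(s["gripper_force"],1))
    if yaw is not None:
        for a in(yaw,yaw+np.pi):
            y=np.array([np.cos(a),np.sin(a),0]);z=np.array([0,0,-1.]);D=Ro.from_matrix(np.c_[np.cross(y,z),y,z])
            out["turn%+.1f"%a]=((R.inv()*D).as_rotvec()/np.radians(6)).round(2)
    return out
E
python3 - <<'E'
from h import *
print("top face",tri((178.3,192.9),(233.6,223.7)))
print("rim centre",onz("top",(183.5,195.5),.15), "top face@.2",onz("top",(178.3,192.9),.2),onz("side",(233.6,223.7),.2))
print(plan((.482,.188,.25),-.594), robot.read_state()["q"])
E
```

```text
top face (array([0.48247364, 0.18920098, 0.19480678]), np.float64(0.0003292933922821988))
rim centre [0.48218943 0.18764673 0.15      ] top face@.2 [0.4815607  0.18792427 0.2       ] [0.48151308 0.19381234 0.2       ]
{'t': 1.35, 'pos': array([0.2396, 0.5501, 0.2186]), 'shift': array([-12.23,  -7.84,  -1.04]), 'force': array([ 0.1, -0.3,  0.3]), 'op': 0.093, 'gf': 0.0, 'turn-0.6': array([ 0.  ,  0.  , 16.75]), 'turn+2.5': array([ -0.  ,   0.  , -13.25])} [ 1.07460208e+00  1.30388870e-01  1.48819720e+00 -3.00044470e-05
  1.52303113e+00 -8.54035937e-02]
```

>>> apply_moves(steps=[-1,-0.65,-0.09,0,0,0,100,-1,-0.65,-0.09,0,0,0,100,-1,-0.65,-0.09,0,0,0,100,-1,-0.65,-0.09,0,0,0,100,-1,-0.65,-0.09,0,0,0,100,-1,-0.65,-0.09,0,0,0,100,-1,-0.65,-0.09,0,0,0,100,-1,-0.65,-0.09,0,0,0,100,-1,-0.65,-0.09,0,0,0,100,-1,-0.65,-0.09,0,0,0,100,-1,-0.65,-0.09,0,0,0,100,-1,-0.65,-0.09,0,0,0,100], grip_force=30)

```text
t: 2.35
tool_pos: [0.4769, 0.1902, 0.2515]
orientation: [0.641, 3.075, 0.001]
force: [0.5, 0.6, 0.0]
opening: 0.0927
gripper_force: 0.0
```

>>> apply_moves(steps=[0,0,0,0,0,1,100,0,0,0,0,0,1,100,0,0,0,0,0,1,100,0,0,0,0,0,1,100,0,0,0,0,0,1,100,0,0,0,0,0,1,100,0,0,0,0,0,1,100,0,0,0,0,0,1,100,0,0,0,0,0,1,100,0,0,0,0,0,1,100,0,0,0,0,0,1,100,0,0,0,0,0,1,100])

```text
t: 3.35
tool_pos: [0.4762, 0.1918, 0.2511]
orientation: [2.332, 2.105, 0.0]
force: [1.0, 0.6, 0.5]
opening: 0.093
gripper_force: 0.0
```

>>> apply_moves(steps=[0,0,0,0,0,1,100,0,0,0,0,0,1,100,0,0,0,0,0,1,100,0,0,0,0,0,1,100,0,0,0,0,0,0.75,100,0,0,0,0,0,0,100])

```text
t: 3.85
tool_pos: [0.4762, 0.1918, 0.2511]
orientation: [2.777, 1.469, 0.0]
force: [0.1, -0.3, -0.2]
opening: 0.0929
gripper_force: 0.0
```

```bash
python3 - <<'E'
from h import *
c=np.array([np.cos(-.594),np.sin(-.594)])*.001
print(plan((.4823+c[0],.1888+c[1],.160),-.594), robot.read_state()["q"])
E
```

```text
{'t': 3.85, 'pos': array([0.4762, 0.1918, 0.2511]), 'shift': array([0.03, 0.26, 3.04]), 'force': array([ 0.1, -0.3, -0.2]), 'op': 0.0929, 'gf': 0.0, 'turn-0.6': array([ 0.  , -0.  , -0.04]), 'turn+2.5': array([-0.  , -0.  , 29.96])} [ 2.82981526e-01 -1.17349505e-01  1.67821914e+00 -2.86552581e-05
  1.58059336e+00  8.80783172e-01]
```

>>> apply_moves(steps=[0.03,0.26,0,0,0,0,100,0,0,0.7,0,0,0,100,0,0,0.7,0,0,0,100,0,0,0.6,0,0,0,100,0,0,0.5,0,0,0,100,0,0,0.3,0,0,0,100,0,0,0.24,0,0,0,100,0,0,0,0,0,0,100])

```text
t: 4.52
tool_pos: [0.4826, 0.1878, 0.1584]
orientation: [-2.773, -1.475, 0.003]
force: [0.6, 0.5, -0.3]
opening: 0.0931
gripper_force: 0.0
```

```bash
python3 - <<'E'
from h import *
o=[]
for n,x0,y0 in(("top",150,160),("side",205,190)):
    c=eyes.read_camera(n)[y0:y0+60,x0:x0+60].astype(float); c=np.clip((c/140)**.5*255,0,255).astype(np.uint8)
    o.append(cv2.resize(c[:,:,::-1],(400,400),interpolation=2))
cv2.imwrite("pics/d.png",np.hstack(o)); print(plan((0,0,0)))
E
```

```text
{'t': 4.62, 'pos': array([0.4836, 0.1882, 0.1605]), 'shift': array([-14.22,  -9.86,   5.34]), 'force': array([0.3, 0.2, 0.3]), 'op': 0.0929, 'gf': 0.0}
```

View pics/d.png

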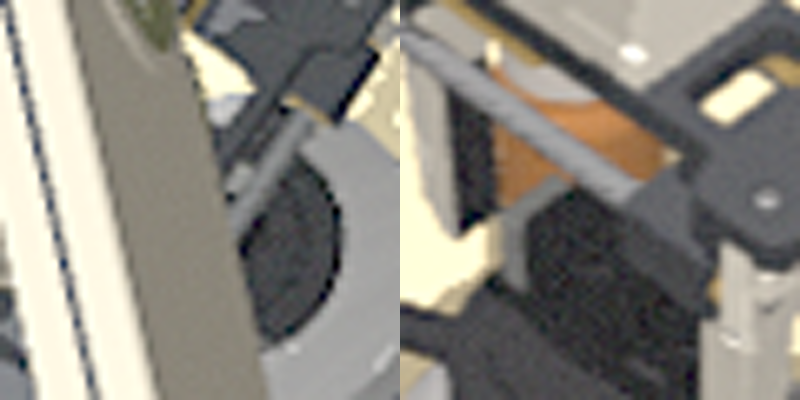

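The side crop shows the button at (510,235), between the left finger at (450,150) and the right finger at (740,300), which straddle the grip along its x axis. Closing now.

>>> apply_moves(steps=[0,0,0,0,0,0,40,0,0,0,0,0,0,20,0,0,0,0,0,0,10,0,0,0,0,0,0,0,0,0,0,0,0,0,0,0,0,0,0,0,0,0,0,0,0,0,0,0,0,0,0,0,0,0,0,0,0,0,0,0,0,0,0,0,0,0,0,0,0,0], grip_force=30)

```text
t: 5.45
tool_pos: [0.4831, 0.1884, 0.1601]
orientation: [-2.774, -1.474, -0.0]
force: [-6.3, 1.9, 14.4]
opening: 0.0313
gripper_force: 23.1
```

```bash
python3 -c "
from h import *
print(plan((.4833,.1882,.25)),robot.read_state()['wrist_torque'])"
```

```text
{'t': 5.45, 'pos': array([0.4831, 0.1884, 0.1601]), 'shift': array([ 0.  ,  0.01, -3.  ]), 'force': array([-6.3,  1.9, 14.4]), 'op': 0.0313, 'gf': 23.1} [0.5161042  1.21761424 0.01936493]
```

>>> apply_moves(steps=[0,0,0,0,0,0,0,0,0,0,0,0,0,0,0,0,0,0,0,0,0,0,0,0,0,0,0,0])

```text
t: 5.78
tool_pos: [0.4831, 0.1885, 0.1603]
orientation: [-2.774, -1.474, -0.0]
force: [-2.7, -0.3, 5.4]
opening: 0.0307
gripper_force: 30.0
```

>>> apply_moves(steps=[0,0,-0.1,0,0,0,0,0,0,-0.1,0,0,0,0,0,0,-0.1,0,0,0,0,0,0,0,0,0,0,0])

```text
t: 6.12
tool_pos: [0.4834, 0.1882, 0.1693]
orientation: [2.774, 1.474, 0.001]
force: [-0.5, -0.6, -1.4]
opening: 0.0309
gripper_force: 30.0
```

>>> apply_moves(steps=[0,0,-0.2,0,0,0,0,0,0,-0.3,0,0,0,0,0,0,-0.3,0,0,0,0,0,0,-0.4,0,0,0,0,0,0,-0.5,0,0,0,0,0,0,-0.5,0,0,0,0,0,0,-0.5,0,0,0,0,0,0,-0.5,0,0,0,0,0,0,0,0,0,0,0,0,0,0,0,0,0,0])

```text
t: 6.95
tool_pos: [0.484, 0.1884, 0.2666]
orientation: [2.774, 1.474, 0.005]
force: [0.6, -0.3, -1.5]
opening: 0.031
gripper_force: 30.0
```

```bash
python3 - <<'E'
from h import *
s=eyes.read_camera("side"); c=s[100:340,100:420,::-1]; cv2.imwrite("pics/l.png",cv2.resize(c,(800,600)))
print(plan((.5597,-.2020,.262)))
print([onz("side",r["xy"],.006) for r in eyes.place_of("side","saucer_in")],[(r["xy"],r["conf"]) for r in eyes.place_of("side","stopper_grip")])
E
```

```text
{'t': 7.0, 'pos': array([0.4833, 0.1882, 0.2651]), 'shift': array([-9.35,  9.39,  0.1 ]), 'force': array([ 0.4,  0.2, -1. ]), 'op': 0.0307, 'gf': 30.0}
[] [([150.9, 243.2], 0.9), ([234.0, 184.4], 0.61), ([318.3, 310.8], 0.6)]
```

View pics/l.png

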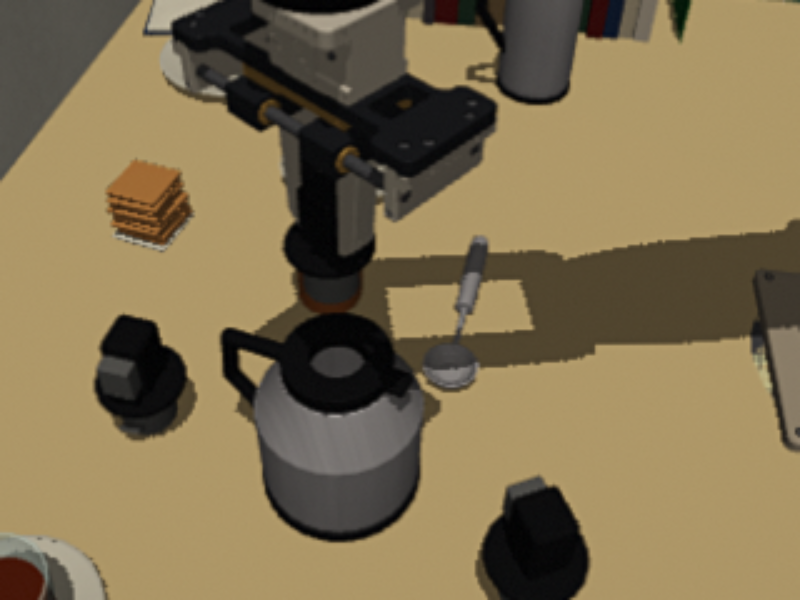

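The stopper is out of the neck: the stem shows at (330,290) and the open neck at (338,362). Carrying it to the saucer.

>>> apply_moves(steps=[-0.4,0.4,0,0,0,0,0,-0.7,0.7,0,0,0,0,0,-0.9,0.9,0,0,0,0,0,-0.9,0.9,0,0,0,0,0,-0.9,0.9,0,0,0,0,0,-0.9,0.9,0,0,0,0,0,-0.9,0.9,0,0,0,0,0,-0.9,0.9,0,0,0,0,0,-0.9,0.9,0,0,0,0,0,-0.9,0.9,0,0,0,0,0,-0.7,0.7,0,0,0,0,0,-0.35,0.42,0,0,0,0,0])

```text
t: 8.1
tool_pos: [0.5595, -0.206, 0.263]
orientation: [-2.775, -1.47, 0.003]
force: [0.5, -0.2, -1.4]
opening: 0.0307
gripper_force: 30.0
```

>>> apply_moves(steps=[0,0,0,0,0,0,0,0,0,0.4,0,0,0,0,0,0,0.7,0,0,0,0,0,0,0.8,0,0,0,0,0,0,0.8,0,0,0,0,0,0,0.7,0,0,0,0,0,0,0.6,0,0,0,0,0,0,0.5,0,0,0,0,0,0,0.3,0,0,0,0,0,0,0.2,0,0,0,0,0,0,0,0,0,0,0])

```text
t: 9.02
tool_pos: [0.5593, -0.2011, 0.1129]
orientation: [-2.772, -1.474, 0.003]
force: [0.2, 0.4, -2.1]
opening: 0.031
gripper_force: 30.0
```

```bash
python3 - <<'E'
from h import *
t=eyes.read_camera("top")[120:216,290:370,::-1];s=eyes.read_camera("side")[100:196,190:270,::-1]
cv2.imwrite("pics/s.png",np.hstack([cv2.resize(i,(400,480)) for i in(t,s)])); print(plan((.5605,-.2026,.054),-.594))
E
```

```text
{'t': 9.12, 'pos': array([ 0.5606, -0.2021,  0.1153]), 'shift': array([-0.02,  0.  ,  2.04]), 'force': array([ 0.1, -0.5, -1.3]), 'op': 0.0311, 'gf': 30.0, 'turn-0.6': array([ 0.01, -0.  ,  0.  ]), 'turn+2.5': array([ 0.e+00,  1.e-02, -3.e+01])}
```

View pics/s.png

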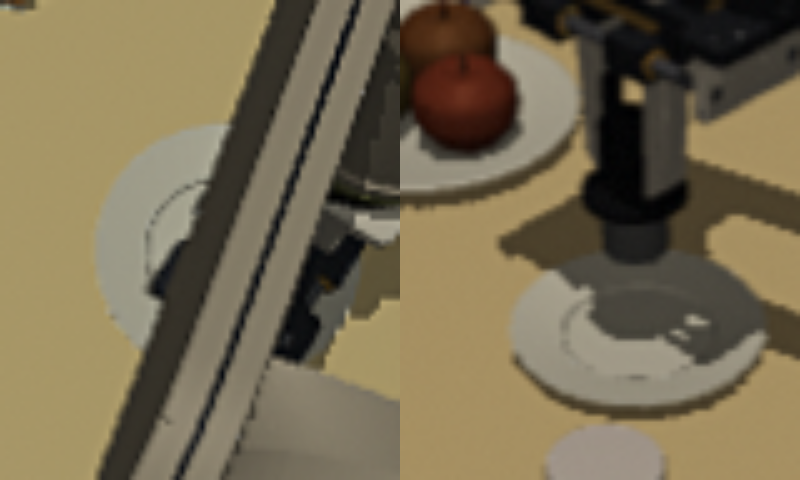

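The stopper hangs upright over the saucer in the side view, with its foot at (637,250) and the saucer centre at (637,330). Lowering it carefully.

>>> apply_moves(steps=[0,0,0.3,0,0,0,0,0,0,0.4,0,0,0,0,0,0,0.4,0,0,0,0,0,0,0.4,0,0,0,0,0,0,0.2,0,0,0,0,0,0,0.1,0,0,0,0,0,0,0,0,0,0,0,0,0,0,0,0,0,0])

```text
t: 9.78
tool_pos: [0.5604, -0.2025, 0.0608]
orientation: [-2.774, -1.474, 0.0]
force: [0.5, 0.8, -2.1]
opening: 0.0308
gripper_force: 30.0
```

>>> apply_moves(steps=[0,0,0.03,0,0,0,0,0,0,0.03,0,0,0,0,0,0,0.03,0,0,0,0,0,0,0.03,0,0,0,0,0,0,0,0,0,0,0,0,0,0,0,0,0,0])

```text
t: 10.28
tool_pos: [0.5603, -0.2024, 0.0573]
orientation: [-2.774, -1.474, 0.0]
force: [0.4, 0.0, -1.9]
opening: 0.031
gripper_force: 30.0
```

>>> apply_moves(steps=[0,0,0.03,0,0,0,0,0,0,0.03,0,0,0,0,0,0,0.03,0,0,0,0,0,0,0,0,0,0,0,0,0,0,0,0,0,0])

```text
t: 10.7
tool_pos: [0.5602, -0.2024, 0.0544]
orientation: [-2.774, -1.474, 0.0]
force: [0.9, -0.4, -1.6]
opening: 0.0306
gripper_force: 30.0
```

>>> apply_moves(steps=[0,0,0.03,0,0,0,0,0,0,0.03,0,0,0,0,0,0,0,0,0,0,0,0,0,0,0,0,0,0])

```text
t: 11.03
tool_pos: [0.5603, -0.2024, 0.0526]
orientation: [-2.774, -1.474, 0.0]
force: [0.5, -1.1, -2.0]
opening: 0.0303
gripper_force: 30.0
```

>>> apply_moves(steps=[0,0,0.03,0,0,0,0,0,0,0.03,0,0,0,0,0,0,0,0,0,0,0,0,0,0,0,0,0,0])

```text
t: 11.37
tool_pos: [0.5602, -0.2024, 0.0508]
orientation: [-2.774, -1.474, 0.0]
force: [0.4, 0.9, -2.1]
opening: 0.0306
gripper_force: 30.0
```

>>> apply_moves(steps=[0,0,0.03,0,0,0,0,0,0,0.03,0,0,0,0,0,0,0,0,0,0,0,0,0,0,0,0,0,0])

```text
t: 11.7
tool_pos: [0.5605, -0.2025, 0.0493]
orientation: [2.774, 1.474, 0.0]
force: [-0.2, 0.6, -0.0]
opening: 0.0306
gripper_force: 30.0
```

>>> apply_moves(steps=[0,0,0.02,0,0,0,0,0,0,0,0,0,0,0,0,0,0,0,0,0,0])

```text
t: 11.95
tool_pos: [0.5605, -0.2025, 0.0493]
orientation: [2.774, 1.474, 0.0]
force: [-3.1, 1.1, 5.4]
opening: 0.0309
gripper_force: 30.0
```

Contact is confirmed. While the button springs back I'll open slowly, shifting along +y so the opposite finger stays still and the stopper isn't dragged.

>>> apply_moves(steps=[0,0,-0.01,0,0,0,0,0,0,0,0,0,0,32,0,0.016,0,0,0,0,33,0,0.016,0,0,0,0,34,0,0.016,0,0,0,0,35,0,0.016,0,0,0,0,36,0,0.016,0,0,0,0,37,0,0.016,0,0,0,0,38,0,0.016,0,0,0,0,39,0,0.016,0,0,0,0,40,0,0.016,0,0,0,0,41,0,0.016,0,0,0,0,42], grip_force=12)

```text
t: 12.95
tool_pos: [0.5643, -0.2051, 0.049]
orientation: [-2.774, -1.474, 0.0]
force: [-2.1, 2.3, 4.7]
opening: 0.039
gripper_force: 6.0
```

>>> apply_moves(steps=[0,0.016,0,0,0,0,43,0,0.016,0,0,0,0,44,0,0.016,0,0,0,0,45,0,0.016,0,0,0,0,46,0,0,0,0,0,0,48,0,0,0,0,0,0,50,0,0,0,0,0,0,55,0,0,0,0,0,0,65,0,0,0,0,0,0,80,0,0,0,0,0,0,80,0,0,0,0,0,0,80])

```text
t: 13.87
tool_pos: [0.5659, -0.2062, 0.0489]
orientation: [2.774, 1.474, 0.0]
force: [0.7, -0.4, 0.8]
opening: 0.0721
gripper_force: 0.0
```

>>> apply_moves(steps=[0,0,-0.2,0,0,0,80,0,0,-0.4,0,0,0,80,0,0,-0.6,0,0,0,80,0,0,-0.8,0,0,0,80,0,0,-0.9,0,0,0,80,0,0,-0.9,0,0,0,80,0,0,-0.9,0,0,0,80,0,-0.5,-0.6,0,0,0,80,0.8,-0.8,0,0,0,0,80,0.9,-0.9,0,0,0,0,80,0.9,-0.9,0,0,0,0,80,0.9,-0.9,0,0,0,0,80])

```text
t: 14.87
tool_pos: [0.525, -0.0509, 0.2095]
orientation: [2.774, 1.472, 0.003]
force: [0.5, 0.7, -0.6]
opening: 0.0745
gripper_force: 0.0
```

```bash
python3 - <<'E'
from h import *
t=eyes.read_camera("top")[120:216,290:370,::-1];s=eyes.read_camera("side")[100:196,190:270,::-1]
cv2.imwrite("pics/f.png",np.hstack([cv2.resize(np.clip(i*1.5,0,255).astype(np.uint8),(400,480)) for i in(t,s)])); print(plan((.5605,-.2026,.054)))
for n in("top","side"):print([onz(n,r["xy"],.068).round(3) for r in eyes.place_of(n,"stopper_grip")],[onz(n,r["xy"],.005) for r in eyes.place_of(n,"saucer_in")])
E
```

```text
{'t': 14.97, 'pos': array([ 0.5247, -0.0474,  0.2095]), 'shift': array([-3.65,  3.86,  5.18]), 'force': array([ 0.2, -0. ,  0.6]), 'op': 0.0743, 'gf': 0.0}
[array([0.671, 0.167, 0.068]), array([ 0.552, -0.207,  0.068]), array([0.33 , 0.268, 0.068])] [array([ 0.56113764, -0.2117566 ,  0.005     ]), array([0.48223153, 0.18983942, 0.005     ])]
[array([ 0.555, -0.195,  0.068]), array([0.317, 0.252, 0.068]), array([0.683, 0.148, 0.068])] [array([ 0.562818  , -0.19069926,  0.005     ]), array([0.48389812, 0.18708844, 0.005     ])]
```

View pics/f.png

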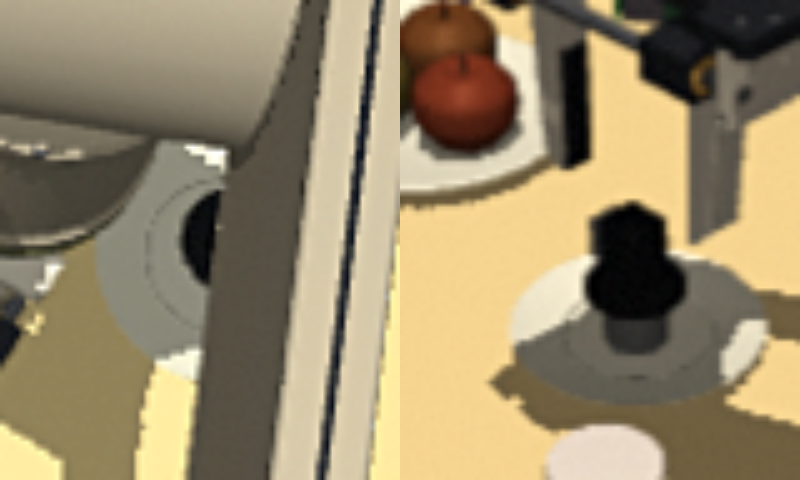

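The stopper stands upright in the saucer: its foot is at about (637,337) against the floor circle's centre at (637,330), roughly 3 mm off. The gripper is well clear, so I'm handing in.

```bash
python3 -c "
from plant import robot
print(robot.close_job())"
```

```text
the job is handed in; nothing more can be done
None
```

I pulled the squat jug's stopper with its button held in, stood it upright about 3 mm from the centre of the empty saucer, let go, and handed the job in at about 15 s; the hand-in gave no verdict.

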